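Reset a stopped printer through the recessed well

TASK

The printer has stopped on a fault. With a fingertip, push the console's black shutter fully open, reach down into the round well and press the sunken reset key all the way down for a moment, let it come back up, then push the shutter fully shut again over the well. Do not press the raised stop key, and leave the loose things on and around the console where they are: do not lift or shift them.

Things in the scene. Friction and masses are not known exactly. Their poses are not given: they have to be found in the camera images.
- console: Orange printer console, fixed to the table: 165 (x) x 250 (y) x 64 mm high. Origin: centre of its underside, on the table; z up, its own x points away from the front strip (small screen, raised key), its own y runs along the shutter's channel. A channel 94 mm wide (own x from -27 to +67 mm), floor 50 mm above the table, runs the whole length in y, open at both ends, between the 55 mm wide front strip and the 15 mm far rail (both 64 mm high).
- well (a point): Centre of the mouth of the round well, in the channel floor (50 mm above the table), at x +20, y -30 mm in the console's frame. The well is 52 mm across and 38 mm deep, with upright walls. At the start the shutter covers it partly. A gripper with its fingers shut goes in.
- reset_top (a point): Centre of the top of the reset key: a grey round key 26 mm across standing in the middle of the well, its top sunken 20 mm below the channel floor (30 mm above the table). Pressed straight down, it springs back.
- reset_key (a joint): Travel of the reset key in m: 0 up, 0.006 fully down (about 1.5 N to start it, 5 N fully down).
- shutter_mid (a point): Centre of the black ribbed shutter, half-way up. A flat block 92 (x) x 90 (along its travel, console y) x 13 mm thick, captive in the channel, its top level with the strip and rail. It is pushed with a fingertip reaching into the channel (tip about 5 mm above the channel floor) against one of its two 90-mm-apart end faces, and stays where it is left (friction 2 N).
- shutter (a joint): Travel of the shutter in m along the console's +y: 0 shut (centred over the well), 0.08 fully open (well clear by 9 mm). Firm stops at both ends. It starts partly open.
- stop_key_top (a point): Centre of the top of the raised stop key: a grey round key 22 mm across standing 17 mm proud of the front strip at x -59, y +85 mm in the console's frame. Not to be pressed.
- stop_key (a joint): Travel of the stop key in m: 0 up, 0.005 down.
- gear: small grey printed gear, loose, 30 mm across, 24 mm high, standing on the console's front strip; origin at its underside
- scraper: scraper with black handle, loose, 200 mm long, lying on the table beside the console's -y end
- bracket: grey printed L-bracket, loose, 50 x 30 x 40 mm high, on the table beyond the console's +y end; origin at its underside
- glue_stick: white glue stick, loose, 28 mm across, 85 mm high, standing beyond the console's far side; origin at its underside
- spray_bottle: clear bottle, loose, 64 mm across, 170 mm high, on the right part of the table; origin at its underside
- screwdriver: screwdriver lying on the left part of the table, loose

How it is judged:
By the outcome, as a careful person would: the job done as asked, in the order asked, and still so for the second after the job is handed in, with the robot touching nothing.
It also fails if it takes over 48 s, if anything falls off the work surface, if the arm or the gripper's body presses on something with over 40 N, if the wrist force passes 120 N, or if a joint passes its speed limit or range.

ROBOT

A 6-joint arm with a two-finger parallel gripper is mounted at the origin on the work surface. World frame = base frame: x ahead of the robot, y to its left, z up, the work surface at z = 0. Lengths are in m, angles in rad, forces in N, time in s.
With the tool pointing down it reaches from about 0.425 to 0.95 m from the base axis. Payload 3.5 kg.
Tool frame: the origin (TCP) lies at the very end of the fingers, on their centre line; the grasp point (between the pads) lies 19 mm behind it; x points along the fingers, z is the direction in which the jaws open and shut, and the axes are right-handed (so a half turn about x gives the same grasp; the last joint's range is limited). The gripper opens to 85 mm and grips with 20 to 120 N. Pads are 22 mm wide; open, the fingers measure 114 mm over their backs; the gripper's body (76 mm by 85 mm) begins 54 mm behind the grasp point. The pads swing forward as they close: fully open they stand 13 mm farther back than shut.
Start: joints at [1.008, 0.286, 1.577, -0, 1.279, -0.15], TCP at [0.271, 0.618, 0.231] pointing down, gripper open.
Joint ranges: [-2.77, 2.77], [-0.9, 2.22], [0.21, 2.48], [-1.53, 4.67], [0.24, 2.81], [-2.84, 2.84]. Speed limits (rad/s): [2.79, 2.79, 3.14, 3.14, 3.14, 3.14].

INTERFACE

Orientations are given as a unit quaternion [x, y, z, w].
In Python, from plant import ctrl, cams gives the robot as it stands.
- The arm moves only by the tool play_rows, never from a script. Its argument "rows" is a list of rows, each a list of 3 entries, a list of its own where there are three numbers: the opening in per cent of the stroke, from 0 (shut) to 100 (fully open), then the shift along the tool's x, y, z in units of 0.3 m (1.0 is 0.3 m), then the turn, a rotation vector about the tool's x, y, z in units of pi/2 rad (1.0 is pi/2 rad). A call has 1 to 10 rows; each row is the pose to reach, as a shift and turn from the pose commanded when the call began, along the tool's axes at that moment; what a row does not reach only later rows make up. A row lasts 1/12 s, in which the tool goes at most 41.7 mm and 7.16 degrees, less where a joint would pass 70% of its speed; a pose out of reach is approached as far as the arm can. A call with a number of a shift or a turn outside -1 to 1 is refused whole. A call with a gripper value outside its range is refused whole. The fingers move at their own pace and stop on an object; "force" is the grip in N (left out, the last holds). Time passes only in rows, so rows that repeat a pose let the fingers close. It gives the time, the measured TCP pose, the force and the opening at its end, in the units of the state.
- ctrl.get_state(): the state, without advancing time (a new reading comes with each control period).
- cams.read_camera(name): name is "scene" or "top" or "wrist"; returns a dict with "color" (400x640x3 uint8, red, green, blue), "fx", "fy", "cx", "cy" (pixels), "view" (4x4, takes a point from world to camera coordinates). Camera axes: x right, y down, z forward; pixel columns grow to the right and rows downward; lengths in m; the calibration is good to about 2 mm. A picture is of the moment at which its call begins. There is no depth.
- ctrl.sign_off(): hands the job in, once; it reports no verdict.
The state is a dict: "time": time; "qpos": joint angles; "dq": joint speeds; "joint_efforts": joint torques, N m; "eef_pos": TCP position; "tcp_rot": TCP orientation; "contact_force": force on the tool from outside, world axes, zero at the start; "wrist_torque": the same for the moment, N m; "opening": opening from 0.0 (shut) to 1.0 (fully open).
Only numpy, scipy, OpenCV 4.12 (cv2) and the standard library are available. Lean on these libraries where they do the work, as an engineer would, in place of code of your own. Each camera call takes 0.05 s, during which the arm holds its last target. There are 200 camera calls.

## Working session

There is one attempt and no reset: what is moved stays moved. The work goes in short steps, Python scripts to look and compute and a tool call to move; the robot and the scene stay as the last step left them, time stands still between calls to the robot, and variables do not carry over. Pictures are saved under pics/ and viewed, about 8 in all and at most 12, crops included, and the job is handed in when it is done.

Besides the shell and the picture viewer there is one more tool, called after ">>>" as a command line: name --argument value ..., lists and objects as JSON in quotes. play_rows: Moves the arm, as the interface text tells. Shifts and turns lie within -1 to 1; 1 stands for 0.3 m of shift or pi/2 rad of turn. Its arguments: {"type":"object","properties":{"rows":{"type":"array"},"force":{"type":"number"}},"required":["rows"]}

```bash
mkdir -p pics; ls; cat > h.py <<'E'
import numpy as np, cv2
from scipy.spatial.transform import Rotation as R
from plant import ctrl, cams
def shot(n,f):
    c=cams.read_camera(n); cv2.imwrite('pics/'+f,cv2.cvtColor(c['color'],cv2.COLOR_RGB2BGR)); 
    np.savez('pics/'+f[:-4]+'.npz',**c); return c
def cast(c,u,v,z):
    V=np.array(c['view']); Rm=V[:3,:3]; o=-Rm.T@V[:3,3]
    d=Rm.T@np.array([(u-c['cx'])/c['fx'],(v-c['cy'])/c['fy'],1]); return o+d*(z-o[2])/d[2]
def proj(c,p):
    V=np.array(c['view']); q=V[:3,:3]@np.array(p)+V[:3,3]; return np.array([q[0]/q[2]*c['fx']+c['cx'],q[1]/q[2]*c['fy']+c['cy']])
E
python3 - <<'E'
from h import *
s=ctrl.get_state(); print(s)
shot('top','top1.png'); shot('scene','scene1.png')
E
```

```text
pics
{'time': 0.0, 'qpos': array([ 1.00802633e+00,  2.87181243e-01,  1.57817711e+00, -2.31374326e-05,
        1.27856299e+00, -1.50001030e-01]), 'dq': array([-0.00088879,  0.00056604,  0.00197968,  0.00112886,  0.00205774,
       -0.00046074]), 'joint_efforts': array([-2.42203496e-04, -4.05976903e+01, -2.92627519e+01, -1.97731906e-04,
        5.71406606e-03, -1.05354722e-06]), 'eef_pos': array([0.27040296, 0.61776351, 0.22993671]), 'tcp_rot': array([-0.38727919,  0.59259409,  0.38658   ,  0.59110319]), 'contact_force': array([ 0.05391669, -0.1815174 ,  0.3684277 ]), 'wrist_torque': array([-0.00767922, -0.00612406, -0.0114823 ]), 'opening': 1.000280854368485}
```

View pics/top1.png

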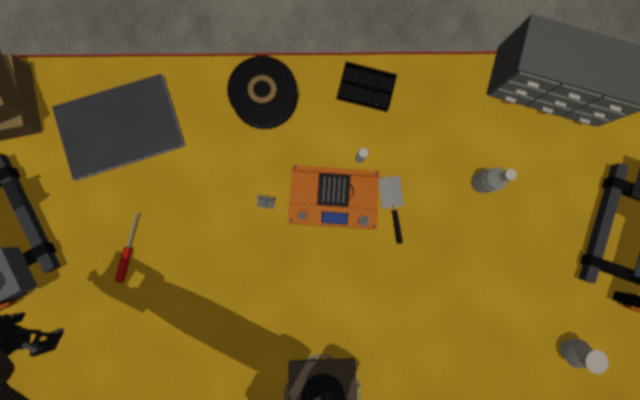

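View pics/scene1.png

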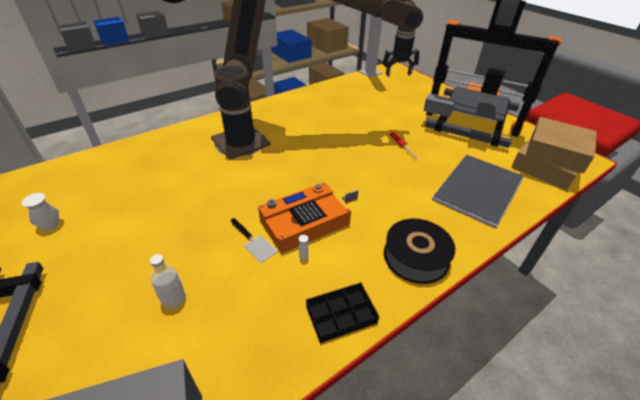

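The top view shows the console at about (334,198) with its front strip towards the robot. The shutter is at (334,190), with the well's edge showing at (351,190). The stop key is at (303,215), the gear at (363,220), the scraper just beyond the −y end and the glue stick at (362,155). Next I'll measure the console.

```bash
python3 - <<'E'
from h import *
c=np.load('pics/top1.npz'); im=c['color']; hsv=cv2.cvtColor(im,cv2.COLOR_RGB2HSV)
m=((hsv[...,0]<14)&(hsv[...,1]>130)&(hsv[...,2]>110)).astype(np.uint8)
m[:150]=0;m[250:]=0;m[:,:270]=0;m[:,400:]=0
m=cv2.morphologyEx(m,cv2.MORPH_OPEN,np.ones((3,3)))
k=max(cv2.findContours(m,0,2)[0],key=cv2.contourArea)
r=cv2.minAreaRect(k); b=cv2.boxPoints(r); print(r)
P=np.array([cast(c,*p,0.064)[:2] for p in b]); print(P); print(P.mean(0),np.linalg.norm(np.diff(P,axis=0),axis=1))
print('cam',-c['view'][:3,:3].T@c['view'][:3,3])
for n,p in dict(stop=(303,215),gear=(363,220)).items(): print(n,cast(c,*p,.08))
g=cv2.resize(im[150:250,260:410],None,fx=5,fy=5,interpolation=2); cv2.imwrite('pics/crop1.png',g[...,::-1])
E
```

```text
((355.03509521484375, 188.2635955810547), (43.66481399536133, 34.38960266113281), 2.726310968399048)
[[ 0.53181939 -0.04041869]
 [ 0.62867307 -0.04754932]
 [ 0.62055218 -0.17083466]
 [ 0.5234445  -0.16264548]]
[ 0.57612229 -0.10536204] [0.09711582 0.12355251 0.09745237]
cam [0.45811515 0.02829    1.10332472]
stop [0.5032986  0.04196108 0.08      ]
gear [ 0.48599513 -0.12238735  0.08      ]
```

View pics/crop1.png

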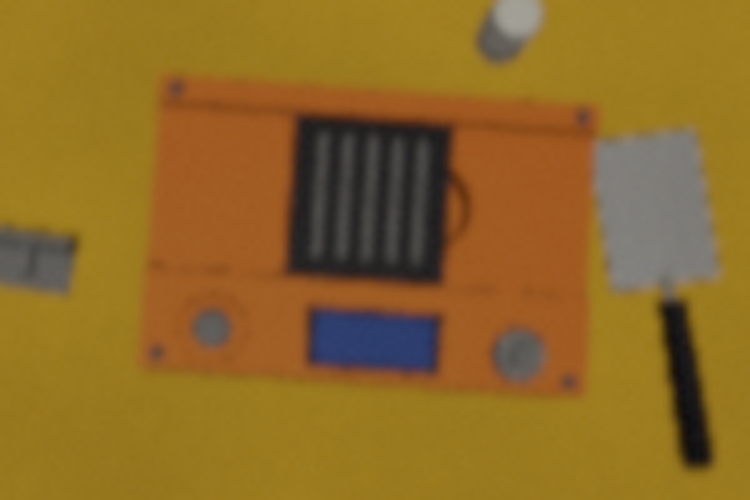

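```bash
cat > pose.py <<'E'
from h import *
c=np.load('pics/top1.npz')
f=lambda u,v,z: cast(c,260+(u+.5)/5-.5,150+(v+.5)/5-.5,z)[:2]
own=np.array([[82.5,125],[82.5,-125],[-82.5,-125],[-82.5,125]])/1e3
P=np.array([f(*p,.064) for p in [(162,76),(596,106),(582,394),(145,368)]])
rot,_=R.align_vectors(np.c_[P-P.mean(0),np.zeros(4)],np.c_[own,np.zeros(4)])
yaw=rot.as_euler('xyz')[2]; O=P.mean(0)
M=rot.as_matrix()[:2,:2]
W=lambda x,y: O+M@np.array([x,y])
L=lambda p: M.T@(np.array(p)-O)
E
python3 - <<'E'
from pose import *
print(P,np.linalg.norm(np.roll(P,-1,0)-P,axis=1)); print('O',O,'yaw',yaw)
print('res',[(P[i]-W(*own[i]))*1e3 for i in range(4)])
print('stop',L(f(212,328,.081)),'gear',L(f(520,355,.088)))
print('shut',[L(f(*p,.064)) for p in [(297,115),(452,127),(442,282),(290,272)]])
print('well',W(.02,-.03))
s=ctrl.get_state(); print(R.from_quat(s['tcp_rot']).as_matrix())
E
```

```text
[[ 0.64567583  0.07036919]
 [ 0.62428127 -0.17421253]
 [ 0.46225275 -0.16034521]
 [ 0.4821637   0.08243958]] [0.24551567 0.16262085 0.24359988 0.16395704]
O [ 0.55359339 -0.04543724] yaw -0.08300798164039438
res [array([-0.4975831 , -1.92287472]), array([-1.16397036,  2.63461324]), array([1.23939158, 2.82133535]), array([ 0.42216188, -3.53307386])]
stop [-0.0581236   0.08560027] gear [-0.06283144 -0.08285421]
shut [array([0.06499944, 0.04598338]), array([ 0.06386023, -0.04160323]), array([-0.02387558, -0.04062683]), array([-0.02357033,  0.04455452])]
well [ 0.57103714 -0.0769922 ]
[[-1.17494332e-03 -9.16014760e-01  4.01142840e-01]
 [-1.81934637e-03  4.01144411e-01  9.16013019e-01]
 [-9.99997655e-01  3.46445607e-04 -2.13787008e-03]]
```

The fit holds up: the stop key comes out at (-58,+86) against the given (-59,+85), and the sides are within 3 mm. The shutter's centre is at own y ≈ +2 mm, so its −y face is at about −43. Next, helper numbers for the approach above own (20,-80).

```bash
cat > go.py <<'E'
from pose import *
import sys
def need(x,y,z,dO=(0,0)):
    s=ctrl.get_state(); T=R.from_quat(s['tcp_rot']); t=np.r_[W(x,y),z]
    d=T.inv().apply(t-s['eef_pos'])/.3
    h=np.array([[0,-np.sin(yaw),np.cos(yaw)],[0,np.cos(yaw),np.sin(yaw)],[-1,0,0]])
    r=(T.inv()*R.from_matrix(h)).as_rotvec()/(np.pi/2)
    print('t',s['time'],'own',(L(s['eef_pos'][:2])*1e3).round(1),'z',s['eef_pos'][2].round(4),'F',s['contact_force'].round(1),'target',t.round(3),'shift',d.round(3),'turn',r.round(4))
if __name__=='__main__': need(*map(float,sys.argv[1:]))
E
python3 go.py .02 -.08 .18
```

```text
t 0.1 own [-337.2  637.5] z 0.2301 F [0.2 0.2 0.5] target [ 0.567 -0.127  0.18 ] shift [ 0.17  -1.901 -1.877] turn [ 7.901e-01 -1.300e-03  7.000e-04]
```

>>> play_rows --rows '[[0,[0,-0.93,-0.93],[0.4,0,0]],[0,[0,-0.93,-0.93],[0.4,0,0]],[0,[0,-0.93,-0.93],[0.4,0,0]],[0,[0,-0.93,-0.93],[0.4,0,0]],[0,[0,-0.93,-0.93],[0.4,0,0]],[0,[0,-0.93,-0.93],[0.4,0,0]],[0,[0,-0.93,-0.93],[0.4,0,0]],[0,[0,-0.93,-0.93],[0.4,0,0]],[0,[0,-0.93,-0.93],[0.4,0,0]],[0,[0,-0.93,-0.93],[0.4,0,0]]]' --force 40

```text
time: 0.93
eef_pos: [0.4151, 0.2473, 0.2309]
tcp_rot: [-0.185, 0.683, 0.184, 0.683]
contact_force: [0.3, 0.6, -0.1]
opening: -0.006
```

```bash
python3 go.py .02 -.08 .18
```

```text
t 0.9333 own [-162.3  280.2] z 0.2309 F [ 0.3  0.6 -0.1] target [ 0.567 -0.127  0.18 ] shift [ 0.172 -1.332 -0.19 ] turn [ 3.883e-01 -2.000e-04  1.000e-03]
```

>>> play_rows --rows '[[0,[0,-0.99,-0.14],[0.388,0,0]],[0,[0,-0.99,-0.14],[0.388,0,0]],[0,[0,-0.99,-0.14],[0.388,0,0]],[0,[0,-0.99,-0.14],[0.388,0,0]],[0,[0,-0.99,-0.14],[0.388,0,0]],[0,[0,-0.99,-0.14],[0.388,0,0]],[0,[0,-0.99,-0.14],[0.388,0,0]],[0,[0,-0.99,-0.14],[0.388,0,0]],[0,[0,-0.99,-0.14],[0.388,0,0]],[0,[0,-0.99,-0.14],[0.388,0,0]]]'

```text
time: 1.77
eef_pos: [0.5277, -0.0265, 0.2307]
tcp_rot: [0.029, 0.707, -0.028, 0.706]
contact_force: [0.1, -0.8, 0.4]
opening: 0.002
```

```bash
python3 go.py .02 -.08 .18; python3 -c "
from h import *
shot('wrist','w1.png')"
```

```text
t 1.7667 own [-27.4  16.7] z 0.2307 F [ 0.1 -0.8  0.4] target [ 0.567 -0.127  0.18 ] shift [ 0.168 -0.323  0.157] turn [ 0.0013 -0.0011 -0.0006]
```

View pics/w1.png

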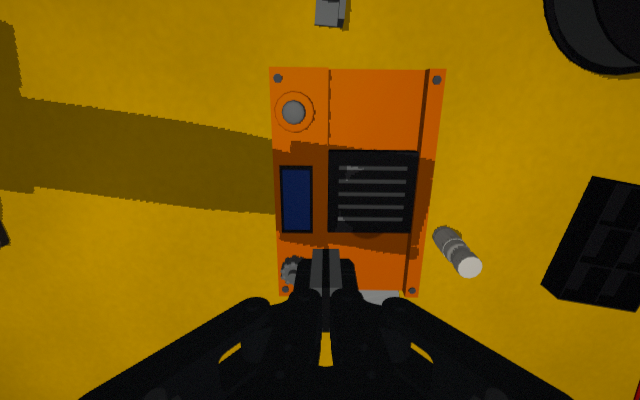

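The wrist view is sharp, with console +y up. The console's +y corners are at (270,68) and (446,69), the stop key at (293,112), and the shutter spans (328,150) to (418,233).

```bash
python3 - <<'E'
from pose import *
w=np.load('pics/w1.npz')
for n,u,v,z in [('c++ -',270,68,.064),('c++',446,69,.064),('stop(-59,85)',293,111,.081),('sh',328,150,.064),('sh',417,150,.064),('sh',419,233,.064),('sh',328,232,.064),('-y end',417,297,.064),('screw-',278,78,.064),('bracket',331,15,.04)]:
    print(n,(L(cast(w,u,v,z)[:2])*1e3).round(1))
E
```

```text
c++ - [-78.9 126.1]
c++ [ 85.5 125.5]
stop(-59,85) [-56.9  88.3]
sh [-24.4  49.8]
sh [65.7 50. ]
sh [ 76.9 -41.8]
sh [-24.  -40.9]
-y end [  82.8 -125.5]
screw- [-71.9 117.5]
bracket [-21.9 174.9]
```

>>> play_rows --rows '[[0,[0.1,-0.13,0.06],[0,0,0]],[0,[0.16,-0.32,0.16],[0,0,0]],[0,[0.16,-0.32,0.16],[0,0,0]],[0,[0.16,-0.32,0.16],[0,0,0]],[0,[0.3,-0.32,0.16],[0,0,0]],[0,[0.4,-0.32,0.16],[0,0,0]],[0,[0.5,-0.32,0.16],[0,0,0]],[0,[0.54,-0.32,0.16],[0,0,0]],[0,[0.54,-0.32,0.16],[0,0,0]]]'

```text
time: 2.57
eef_pos: [0.5656, -0.1233, 0.0657]
tcp_rot: [0.028, 0.709, -0.026, 0.704]
contact_force: [0.2, 0.6, -0.4]
opening: -0.003
```

```bash
python3 go.py .022 -.08 .056; python3 -c "
from h import *
shot('wrist','w2.png')"
```

```text
t 2.5667 own [ 18.4 -76.6] z 0.0657 F [ 0.2  0.6 -0.4] target [ 0.569 -0.127  0.056] shift [ 0.032 -0.012  0.012] turn [ 0.0035 -0.0048 -0.0017]
```

View pics/w2.png

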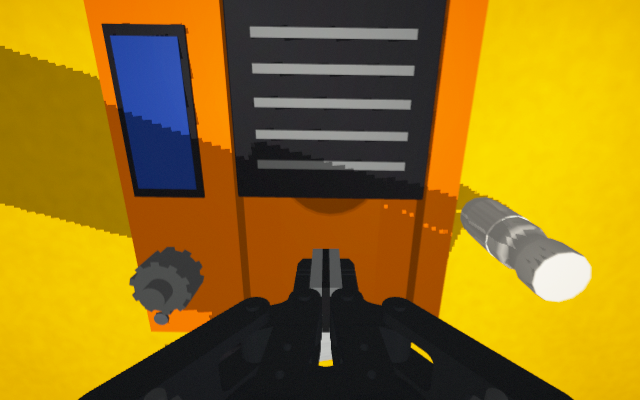

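The tip stands in the channel clear of the shutter's −y face and in line with its middle. I'll lower it, then push +y.

>>> play_rows --rows '[[0,[0.033,0,0.01],[0,0,0]],[0,[0.033,0,0.01],[0,0,0]],[0,[0.033,0,0.01],[0,0,0]],[0,[0.033,0.04,0.01],[0,0,0]],[0,[0.033,0.08,0.01],[0,0,0]],[0,[0.033,0.12,0.01],[0,0,0]],[0,[0.033,0.16,0.01],[0,0,0]],[0,[0.033,0.2,0.01],[0,0,0]],[0,[0.033,0.21,0.01],[0,0,0]],[0,[0.033,0.21,0.01],[0,0,0]]]'

```text
time: 3.45
eef_pos: [0.5763, -0.0619, 0.0594]
tcp_rot: [0.028, 0.707, -0.027, 0.706]
contact_force: [0.7, 0.7, 0.9]
opening: -0.002
```

```bash
python3 go.py .022 -.004 .056
```

```text
t 3.45 own [ 24.  -14.6] z 0.0594 F [0.7 0.7 0.9] target [ 0.575 -0.051  0.056] shift [ 0.012  0.035 -0.007] turn [ 0.0031 -0.0004 -0.0006]
```

>>> play_rows --rows '[[0,[0.01,0.01,0],[0,0,0]],[0,[0.01,0.02,0],[0,0,0]],[0,[0.01,0.03,0],[0,0,0]],[0,[0.01,0.035,0],[0,0,0]],[0,[0.01,0.035,0],[0,0,0]]]'

```text
time: 3.87
eef_pos: [0.5769, -0.053, 0.0559]
tcp_rot: [0.028, 0.707, -0.028, 0.706]
contact_force: [-0.3, -1.5, -1.5]
opening: 0.002
```

>>> play_rows --rows '[[0,[0,0.007,0],[0,0,0]],[0,[0,0.014,0],[0,0,0]],[0,[0,0.014,0],[0,0,0]]]'

```text
time: 4.12
eef_pos: [0.5771, -0.0516, 0.0561]
tcp_rot: [0.026, 0.707, -0.029, 0.706]
contact_force: [-0.7, -9.5, -2.7]
opening: -0.003
```

```bash
python3 go.py .022 -.004 .056;python3 -c "
from h import *
shot('wrist','w3.png')"
```

```text
t 4.1167 own [23.9 -4.1] z 0.0561 F [-0.7 -9.5 -2.7] target [ 0.575 -0.051  0.056] shift [ 0.     0.001 -0.006] turn [ 0.0033 -0.0006  0.0036]
```

View pics/w3.png

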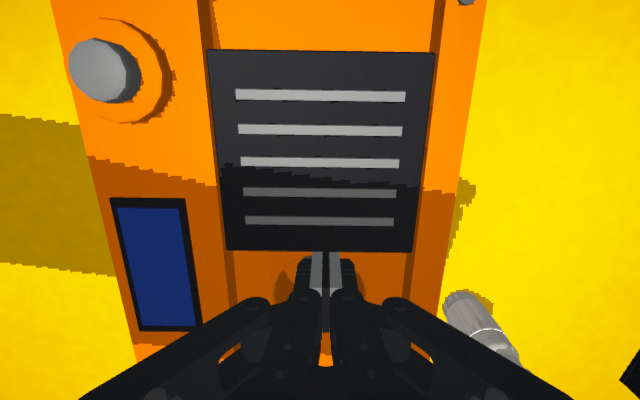

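The shutter is at its stop: the tip stalled with 9.5 N, and its position implies the −y face at +5 within 2 mm. I'll back off to above the well centre.

>>> play_rows --rows '[[0,[0,-0.04,-0.003],[0,0,0]],[0,[-0.03,-0.09,-0.006],[0,0,0]],[0,[-0.03,-0.09,-0.006],[0,0,0]],[0,[-0.03,-0.09,-0.006],[0,0,0]],[0,[-0.03,-0.09,-0.006],[0,0,0]]]'

```text
time: 4.58
eef_pos: [0.5735, -0.0754, 0.0653]
tcp_rot: [0.029, 0.707, -0.028, 0.706]
contact_force: [0.4, -0.3, -0.3]
opening: 0.005
```

```bash
python3 go.py .022 -.0285 .035; python3 - <<'E'
from h import *
shot('wrist','w4.png'); t=shot('top','t4.png')
cv2.imwrite('pics/t4c.png',cv2.resize(t['color'][150:250,260:410],None,fx=5,fy=5,interpolation=2)[...,::-1])
E
```

```text
t 4.5833 own [ 22.3 -28.2] z 0.0653 F [ 0.4 -0.3 -0.3] target [ 0.573 -0.076  0.035] shift [ 0.101 -0.001 -0.001] turn [ 0.0017 -0.0002 -0.0006]
```

View pics/w4.png

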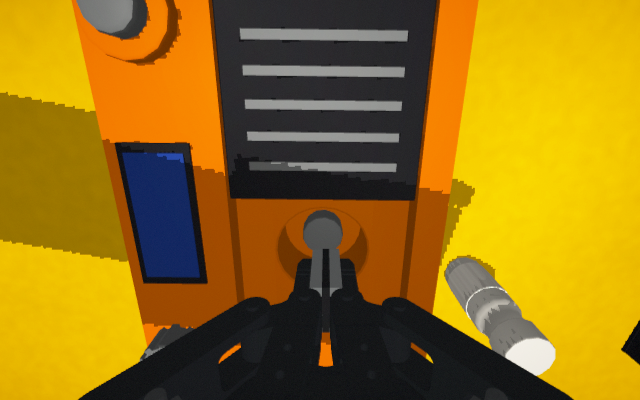

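The well is fully clear. Its mouth rim shows at left (278,240), right (367,240) and top (322,207), with the key at (322,230). I'll check the centre against the tip.

```bash
python3 - <<'E'
from pose import *
w=np.load('pics/w4.npz')
for n,u,v,z in [('l',278,240,.05),('r',367,240,.05),('top',322,207,.05),('key left',303,230,.03),('key r',341,230,.03),('key top',322,210,.03),('shut face',322,199,.064)]:
    print(n,(L(cast(w,u,v,z)[:2])*1e3).round(1))
print(proj(w,ctrl.get_state()['eef_pos']))
E
```

```text
l [ -4.3 -22.7]
r [ 46.8 -22.6]
top [21.  -2.5]
key left [  8.6 -25.3]
key r [ 32.9 -25.2]
key top [ 20.8 -11.6]
shut face [21.2  6.7]
[323.92492703 261.14055694]
```

Well centre is at (21,-28.5) in my frame and the tip is at (22.3,-28.2), so it fits with room to spare. I'll descend.

>>> play_rows --rows '[[0,[0.04,0,-0.004],[0,0,0]],[0,[0.08,0,-0.004],[0,0,0]],[0,[0.11,0,-0.004],[0,0,0]],[0,[0.125,0,-0.004],[0,0,0]],[0,[0.135,0,-0.004],[0,0,0]],[0,[0.14,0,-0.004],[0,0,0]],[0,[0.14,0,-0.004],[0,0,0]]]'

```text
time: 5.27
eef_pos: [0.5713, -0.075, 0.024]
tcp_rot: [0.029, 0.708, -0.028, 0.705]
contact_force: [-6.3, 2.7, 8.8]
opening: 0.004
```

>>> play_rows --rows '[[0,[0.007,0,0],[0,0,0]],[0,[0.012,0,0],[0,0,0]],[0,[0.012,0,0],[0,0,0]],[0,[0.012,0,0],[0,0,0]]]'

```text
time: 5.6
eef_pos: [0.5715, -0.0751, 0.0237]
tcp_rot: [0.028, 0.709, -0.027, 0.704]
contact_force: [-13.8, 3.8, 26.2]
opening: -0.001
```

The key is bottomed: z stays at 0.0237 while the force rises to 26 N. I'll lift straight out and cross above the shutter to its +y side.

>>> play_rows --rows '[[0,[-0.06,0,0],[0,0,0]],[0,[-0.17,0,0],[0,0,0]],[0,[-0.28,0,0],[0,0,0]],[0,[-0.28,0,0],[0,0,0]],[0,[-0.28,0.13,0],[0,0,0]],[0,[-0.28,0.26,0],[0,0,0]],[0,[-0.28,0.39,0],[0,0,0]],[0,[-0.28,0.5,0],[0,0,0]],[0,[-0.28,0.5,0],[0,0,0]],[0,[-0.28,0.5,0],[0,0,0]]]'

```text
time: 6.43
eef_pos: [0.5841, 0.0754, 0.1031]
tcp_rot: [0.027, 0.707, -0.027, 0.706]
contact_force: [-0.3, 0.8, -0.1]
opening: 0.001
```

```bash
python3 go.py .022 .122 .056;python3 -c "
from h import *
shot('wrist','w5.png')"
```

```text
t 6.4333 own [ 20.4 123. ] z 0.1031 F [-0.3  0.8 -0.1] target [0.586 0.074 0.056] shift [ 0.157 -0.003  0.006] turn [ 0.0043 -0.0004  0.0002]
```

View pics/w5.png

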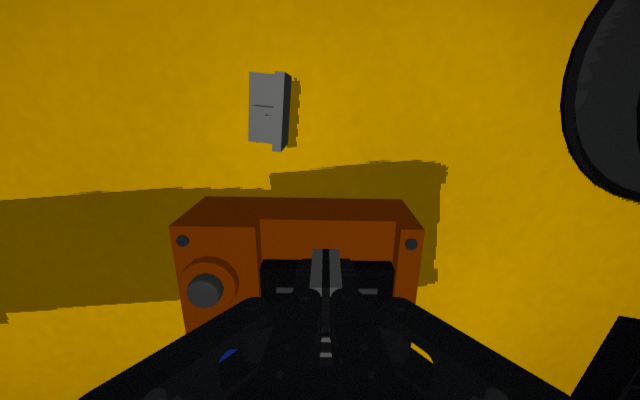

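The tip is beyond the shutter's +y face and the bracket at (268,110) is well clear. I'll lower and push −y.

>>> play_rows --rows '[[0,[0.08,0,0.004],[0,0,0]],[0,[0.14,0,0.004],[0,0,0]],[0,[0.158,0,0.004],[0,0,0]],[0,[0.158,0,0.004],[0,0,0]],[0,[0.158,0,0.004],[0,0,0]]]'

```text
time: 6.9
eef_pos: [0.5857, 0.0727, 0.0564]
tcp_rot: [0.029, 0.707, -0.029, 0.706]
contact_force: [1.1, -0.7, -0.2]
opening: 0.001
```

>>> play_rows --rows '[[0,[0,-0.03,0],[0,0,0]],[0,[0,-0.06,0],[0,0,0]],[0,[0,-0.1,0],[0,0,0]],[0,[0,-0.14,0],[0,0,0]],[0,[0,-0.18,0],[0,0,0]],[0,[0,-0.22,0],[0,0,0]],[0,[0,-0.26,0],[0,0,0]],[0,[0,-0.29,0],[0,0,0]],[0,[0,-0.3,0],[0,0,0]],[0,[0,-0.3,0],[0,0,0]]]'

```text
time: 7.73
eef_pos: [0.5782, -0.0175, 0.0562]
tcp_rot: [0.028, 0.707, -0.029, 0.706]
contact_force: [0.0, 0.2, 0.4]
opening: 0.002
```

```bash
python3 go.py .022 .028 .056
```

```text
t 7.7333 own [22.2 29.9] z 0.0562 F [0.  0.2 0.4] target [ 0.578 -0.019  0.056] shift [ 0.001 -0.006 -0.001] turn [ 0.0014 -0.0003  0.0007]
```

>>> play_rows --rows '[[0,[0,-0.007,0],[0,0,0]],[0,[0,-0.014,0],[0,0,0]],[0,[0,-0.021,0],[0,0,0]],[0,[0,-0.021,0],[0,0,0]]]'

```text
time: 8.07
eef_pos: [0.5777, -0.0199, 0.056]
tcp_rot: [0.03, 0.707, -0.027, 0.706]
contact_force: [1.4, 7.4, -0.2]
opening: 0.0
```

>>> play_rows --rows '[[0,[0,-0.01,0],[0,0,0]],[0,[0,-0.01,0],[0,0,0]],[0,[0,-0.01,0],[0,0,0]]]'

```text
time: 8.32
eef_pos: [0.5777, -0.02, 0.0561]
tcp_rot: [0.032, 0.707, -0.026, 0.706]
contact_force: [2.2, 16.1, 0.9]
opening: -0.002
```

>>> play_rows --rows '[[0,[0,0.05,0],[0,0,0]],[0,[0,0.09,0],[0,0,0]],[0,[-0.1,0.09,0],[0,0,0]],[0,[-0.22,0.09,0],[0,0,0]],[0,[-0.34,0.09,0],[0,0,0]],[0,[-0.46,0.09,0],[0,0,0]],[0,[-0.58,0.09,0],[0,0,0]],[0,[-0.58,0.09,0],[0,0,0]],[0,[-0.58,0.09,0],[0,0,0]]]'

```text
time: 9.07
eef_pos: [0.5814, 0.0015, 0.2339]
tcp_rot: [0.027, 0.704, -0.029, 0.709]
contact_force: [0.7, -0.1, -0.5]
opening: 0.002
```

```bash
python3 go.py .022 .028 .2; python3 - <<'E'
from h import *
w=shot('wrist','w6.png')['color']
a=np.load('pics/top1.npz')['color']; t=shot('scene','s6.png')['color']
b=np.load('pics/scene1.npz')['color']
z=lambda i:cv2.resize(i[160:320,210:370],(400,400),interpolation=2)
cv2.imwrite('pics/cmp.png',np.vstack([np.hstack([z(b),z(t)])[:320],cv2.resize(w,(448,280))[:, :].copy() if 0 else np.pad(cv2.resize(w,(448,280)),((0,0),(0,352),(0,0)))])[...,::-1])
E
```

```text
t 9.0667 own [23.9 49.1] z 0.2339 F [ 0.7 -0.1 -0.5] target [ 0.578 -0.019  0.2  ] shift [ 0.113 -0.07  -0.007] turn [0.0025 0.0042 0.0009]
```

View pics/cmp.png

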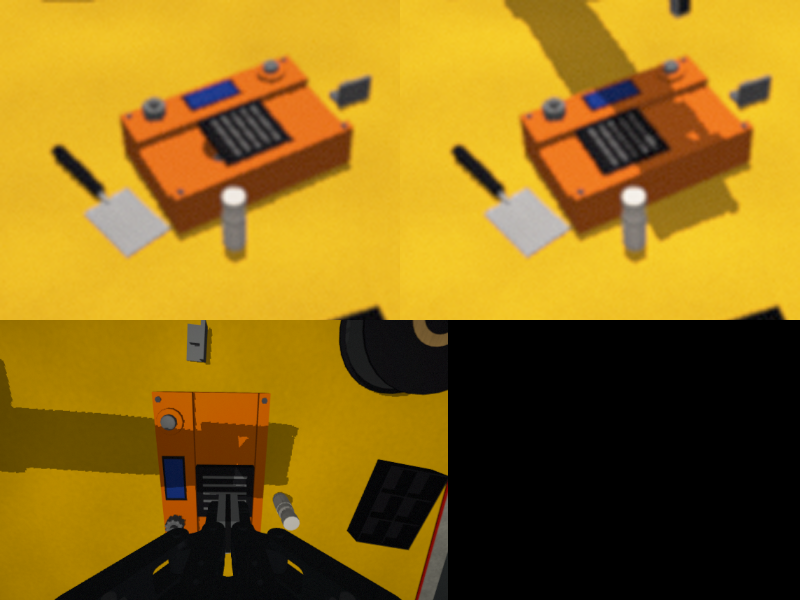

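The shutter now covers the well, and the gear, scraper, glue stick and bracket look the same as in the first scene picture. The arm is clear of everything, so I'll hand it in.

```bash
python3 -c "
from plant import ctrl
print(ctrl.sign_off())"
```

```text
the job is handed in; nothing more can be done
None
```

I opened the shutter, pressed the reset key and shut the shutter again, then handed the job in at about 9 s of the 48 s allowed.

- **Open:** The fingertip pushed the shutter +y until it stopped with about 9.5 N. The wrist picture then showed the well fully clear, with the shutter face within 2 mm of where it should be when fully open.
- **Reset key:** I pressed it to z = 0.0237 m, against 0.024 nominal for fully down. The force rose to 26 N without further travel, then I lifted straight out. During the press there was also about 14 N sideways, probably friction at the tip. I did not take a picture of the key after it came back up.
- **Shut:** I pushed the shutter −y until it stopped with 16 N and no further travel. The tip position agrees with fully shut to about 2 mm, and the last pictures show the well covered.
- **Other things:** By eye, the gear, scraper, glue stick and bracket stand as they did in the first picture. The arm's path stayed away from the stop key, screwdriver and spray bottle, but I did not compare those three before and after. The arm ended about 0.23 m up, touching nothing.

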